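Seat a bracket in the measuring fixture and lock its clamp through the lever guard

ROBOT

A 6-joint arm with a two-finger parallel gripper is mounted at the origin on a cart in front of the work surface, level with it; the furniture and walls round the work are solid. World frame = base frame: x ahead of the robot, y to its left, z up, the work surface at z = 0. Lengths are in m, angles in rad, forces in N, time in s.
With the tool pointing down it reaches from about 0.375 to 0.9 m from the base axis. Payload 3.1 kg.
Tool frame: the origin (TCP) lies at the very end of the fingers, on their centre line; the grasp point (between the pads) lies 19 mm behind it (robot.hold_point_z is the z of the grasp point in the tool frame, in m); z points along the fingers, y is the direction in which the jaws open and shut (so a half turn about z gives the same grasp; the last joint's range is limited). The gripper opens to 87 mm and grips with 3 to 60 N. Pads are 19 mm wide; open, the fingers measure 117 mm over their backs; the gripper's body (75 mm by 190 mm) begins 51 mm behind the grasp point.
Start: joints at [1.091, 0.527, 1.433, -0, 1.181, -0.178], TCP at [0.186, 0.597, 0.223] pointing down, gripper open.
Joint ranges: [-3.08, 3.08], [-0.75, 2.2], [0.22, 2.44], [-1.43, 4.57], [0, 2.65], [-2.85, 2.85]. Speed limits (rad/s): [2.79, 2.79, 3.14, 3.14, 3.14, 3.14].

INTERFACE

Orientations are given as a unit quaternion [x, y, z, w].
In Python, from rig import robot, viewer, spotter gives the robot as it stands.
- The arm moves only by the shell command python3 -m crank 'ROWS' [FORCE]. ROWS is text: rows parted by semicolons, each of 7 numbers parted by spaces: the turn, a rotation vector about the tool's x, y, z in units of 5 degrees (1.0 is 5 degrees), then the shift along the tool's x, y, z in units of 40 mm (1.0 is 40 mm), then the gripper's target within -1 to 1 (shut at 1, half-way at 0, fully open at -1). A call has 1 to 5 rows; each row shifts and turns the pose as measured when the row begins, along the tool's axes as they then stand; what a row does not reach is not made up. A row lasts 1/8 s, in which the tool goes at most 62.5 mm and 10.7 degrees, less where a joint would pass 70% of its speed; a pose out of reach is approached as far as the arm can. A call is refused whole if a number of a shift passes 1 or a number of a turn 1, either way. A call with a gripper value outside its range is refused whole. The fingers move at their own pace and stop on an object; FORCE is the grip in N (left out, the last holds). Time passes only in rows, so rows that do not move let the fingers close. It gives the time, the measured TCP pose, the force and the opening at its end, in the units of the state.
- robot.get_obs(): the state, without advancing time (a new reading comes with each control period).
- viewer.camera(name): name is "scene" or "top" or "wrist"; returns a dict with "img" (384x512x3 uint8, red, green, blue), "camera_matrix" (3x3 intrinsics, pixels), "xyz" and "attitude" of the camera in the world. Camera axes: x right, y down, z forward; pixel columns grow to the right and rows downward; lengths in m; the calibration is good to about 2 mm. A picture is of the moment at which its call begins. There is no depth.
- robot.hand_in(): hands the job in, once; it reports no verdict.
Trained networks look in a picture, given as the dict that the camera call returned (one of the last four; its "shot" number tells which), for a name from the list of things; names that differ only in an ending like _2 or _b are one class to them, and where a whole thing is asked for, a point or a joint stands for the part that bears it (a point fixed in the world has none). Each returns a list of dicts, best first, with "score" (0 to 1); they miss things now and then, are a little off and sometimes report something else, mostly with a low value. They report only what shows in the picture. A call takes as long as a camera call. They do not tell look-alikes from the thing itself.
- spotter.boxes_of(name, picture): "at" ([x, y, z] in m, in the coordinates of the camera as it stood for that picture, good to about 4 mm: the middle of the surface that is visible of it).
The state is a dict: "time": time; "q": joint angles; "joint_velocities": joint speeds; "joint_torque": joint torques, N m; "position": TCP position; "tool_rot": TCP orientation; "ft_force": force on the tool from outside, world axes, zero at the start; "moment": the same for the moment, N m; "grip_width": finger opening in m.
Only numpy, scipy, OpenCV 4.12 (cv2) and the standard library are available. Lean on these libraries where they do the work, as an engineer would, in place of code of your own. Each camera call takes 0.05 s, during which the arm holds its last target.

TASK

Clamp the milled bracket for measuring, only by pushing and pressing with the fingertips, picking nothing up: push it along its guideway until it is fully home against the two stop screws, then reach down through the window in the top of the grey lever guard and press the clamp lever all the way down until it locks, so that the clamp foot holds the bracket. Do not touch the guard, do not lift or tip the bracket, and leave the things lying round the fixture where they are.

Things in the scene. Friction and masses are not known exactly. Their poses are not given: they have to be found in the camera images.
- fixture: Clamping fixture fixed on the granite table: aluminium plate 170 (x) x 270 (y) x 12 mm that carries a guideway on the left, a toggle clamp in the middle and the lever guard on the right. Origin: centre of the plate's underside, on the table. x axis away from the robot (yaw within 0.25 rad), y to the left, z up.
- home (a point): On the plate's top (12 mm above the table) in the middle of the guideway: here the point bracket_foot lies when the bracket is fully home. Axes as the fixture. The guideway runs along x: two strips 9 mm high, 44 mm apart, from 68 mm before this point to 37 mm beyond; two stop screws, 26 mm apart, end it 30 mm beyond this point, 6 mm above the plate.
- bracket_foot (a point): Loose L-shaped milled aluminium bracket, about 0.12 kg, in the guideway 35 to 55 mm short of home. Point: centre of the foot's underside; x along the foot to the stops. Foot 60 (x) x 40 x 10 mm; at x = -30 to -20 mm an upright, 42 mm high, 40 wide, with a bore. Push its flat near face (x = -30) low down, towards +x: it slides with about 1 N; pushed high and hard against the stops it tips.
- guard: Grey sheet-steel guard over the clamp lever, fixed to the fixture plate; same origin and axes as the fixture. Its top is a flat frame 13 mm wide and 3 mm thick round an open window, outside 96 (x) x 100 (y) mm; corner legs and an end wall on the right carry it. Not to be touched.
- window (a point): Centre of the window in the guard, level with the guard's top face, 92 mm above the table; axes as the fixture. Opening 70 mm along x by 74 mm along y.
- lever_grip (a point): Top of the black lever grip (18 wide, 14 thick, 58 mm long, along the fixture's y), 18 mm from its free end, 82 mm from the lever's level pivot; moves with the lever. Raised it lies about 17 mm below the window's top face, about under its centre; locked, 24 mm lower and 6 mm outward. Press down: 1 to 8 N, most as the foot grips, easing as it snaps over centre on to a hard stop.
- clamp_lever (a joint): Clamp lever angle, rad: 0 raised (clamp open), 0.28 dead centre, 0.30 fully down against its stop (locked). It stays where it is left; past dead centre the spring foot keeps it locked.
- clamp_foot: Spring-loaded black rubber foot, 15 mm across, under the end of the clamp arm; locked, it presses the bracket's foot with about 8 N. Origin: centre of its underside.
- flange: Bystander: turned steel flange 57 mm across, 24 mm high, beyond the fixture. Origin at its underside.
- ring: Bystander: setting ring 52 mm across, 18 mm high, on the table on the robot's side of the fixture. Origin at its underside.
- block: Bystander: gauge block 19 x 36 x 30 mm, right of the fixture. Origin at its underside.
- loupe_0: Bystander: black eye loupe 34 mm across, 30 mm high, beyond the fixture. Origin at its underside.
- bracket: The same bracket as a body; origin as bracket_foot, but its axes are turned about z by +78 degrees against bracket_foot's (use bracket_foot).
- clamp_pivot (a point): Pivot of the clamp arm, 44 mm above the table; axis along the fixture's x. The arm, 18 mm wide and 70 mm long, leads left over the guideway; open it is raised about 21 degrees, up to 86 mm above the table and with its foot about 13 mm above the bracket's foot. It stays clear beyond the bracket's upright, and comes down as the lever goes down.
Mind the look-alikes: they are no part of the job. Of the things like the bracket, leave any that is black, turquoise or yellow; of the rest the larger one is meant.

How it is judged:
By the outcome, as a careful person would: the job done as asked, in the order asked, and still so for the second after the job is handed in, with the robot touching nothing.
It also fails if it takes over 45 s, if anything falls off the work surface, if the arm or the gripper's body presses on something with over 40 N, if the wrist force passes 120 N, or if a joint passes its speed limit or range.

## Working session

There is one attempt and no reset: what is moved stays moved. The work goes in short steps, Python scripts to look and compute and a shell command to move; the robot and the scene stay as the last step left them, time stands still between calls to the robot, and variables do not carry over. Pictures are saved under pics/ and viewed, and the job is handed in when it is done.

```bash
mkdir -p pics
cat > h.py <<'E'
import numpy as np, cv2
from scipy.spatial.transform import Rotation as R
from rig import robot, viewer, spotter
def RT(c):
    a=np.array(c["attitude"],float)
    return (R.from_quat(a).as_matrix() if a.size==4 else a.reshape(3,3)), np.array(c["xyz"],float)
def proj(c,P):
    M,t=RT(c); p=(np.atleast_2d(P)-t)@M; K=np.array(c["camera_matrix"]); u=p@K.T; return u[:,:2]/u[:,2:]
def ray(c,uv,z):
    M,t=RT(c); K=np.array(c["camera_matrix"]); d=M@np.linalg.solve(K,[uv[0],uv[1],1]); return t+d*(z-t[2])/d[2]
def save(c,n): cv2.imwrite(f"pics/{n}.png",c["img"][:,:,::-1])
def world(c,at):
    M,t=RT(c); return M@np.array(at)+t
E
python3 - <<'E'
from h import *
import pickle
for n in ["scene","top"]:
    c=viewer.camera(n); save(c,n+"0"); pickle.dump(c,open(n+".pkl","wb"))
    print(n,c["xyz"],c["attitude"],c["camera_matrix"])
    for k in ["fixture","bracket","guard","lever_grip","clamp_foot","flange","ring","block","loupe_0"]:
        for d in spotter.boxes_of(k,c)[:4]: print(k,round(d["score"],2),world(c,d["at"]).round(3))
print(robot.get_obs())
E
```

```text
scene [ 0.11082212 -0.70890888  0.56235319] [ 0.83312008 -0.28914518  0.15419608 -0.44556657] [[476.21763321   0.         258.64765503]
 [  0.         476.21763321 190.11376714]
 [  0.           0.           1.        ]]
fixture 0.71 [ 0.51  -0.258  0.014]
bracket 0.91 [ 0.479 -0.113  0.018]
bracket 0.9 [ 0.345 -0.094  0.01 ]
bracket 0.84 [0.6   0.023 0.006]
bracket 0.66 [ 0.35  -0.199  0.012]
guard 0.76 [ 0.513 -0.323  0.064]
guard 0.54 [ 0.482 -0.113  0.025]
lever_grip 0.81 [ 0.537 -0.27   0.068]
lever_grip 0.68 [ 0.649 -0.272  0.026]
flange 0.89 [ 0.663 -0.137  0.008]
ring 0.63 [ 0.391 -0.297  0.017]
block 0.66 [ 0.548 -0.377  0.019]
block 0.46 [ 0.484 -0.114  0.026]
loupe_0 0.53 [ 0.648 -0.271  0.026]
top [ 0.38883799 -0.15021945  0.9061606 ] [-0.66300701  0.74086131 -0.07857808  0.07329191] [[391.42214735   0.         254.01706395]
 [  0.         391.42214735 193.55039013]
 [  0.           0.           1.        ]]
fixture 0.47 [ 0.395 -0.294  0.02 ]
bracket 0.86 [ 0.365 -0.191  0.013]
bracket 0.71 [0.599 0.029 0.01 ]
bracket 0.68 [ 0.505 -0.11   0.025]
bracket 0.61 [ 0.353 -0.1
[... 294 characters left out ...]
e': 1.0, 'q': array([ 1.09049474e+00,  5.27493057e-01,  1.43269551e+00,  8.17621535e-06,
        1.18141841e+00, -1.78493507e-01]), 'joint_velocities': array([ 1.35130563e-03, -1.97731893e-06, -1.09944192e-03,  1.88255968e-04,
       -7.81362821e-04,  6.91861109e-04]), 'joint_torque': array([ 1.61403870e-03, -4.40022969e+01, -1.76990551e+01,  6.33515418e-02,
        5.04795962e-02, -2.28706261e-05]), 'position': array([0.18573342, 0.59673852, 0.2225541 ]), 'tool_rot': array([ 1.50333492e-01,  9.88635343e-01, -5.55619368e-06, -5.89636560e-06]), 'ft_force': array([-0.69510835,  0.15952894, -0.56771457]), 'moment': array([ 0.03637182,  0.0253627 , -0.02382478]), 'grip_width': 0.087288081153778}
```

View pics/scene0.png

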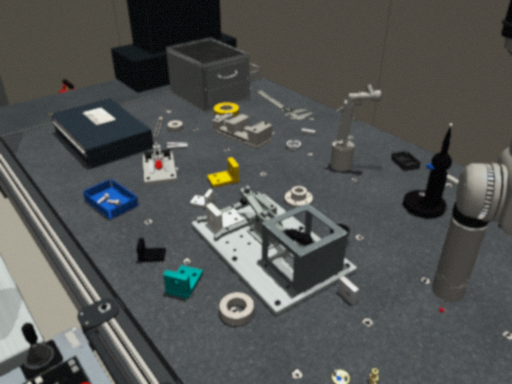

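View pics/top0.png

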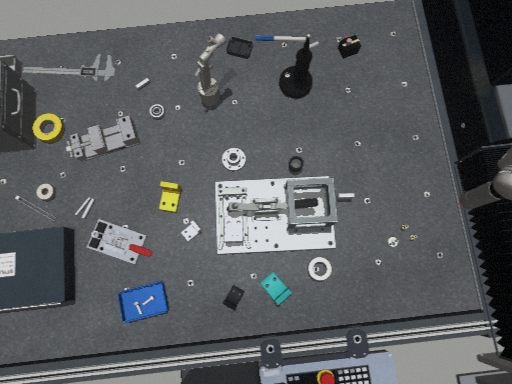

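Run:
```python
import cv2
a=cv2.imread("pics/top0.png"); cv2.imwrite("pics/topc.png",cv2.resize(a[110:330,180:400],None,fx=2.7,fy=2.7,interpolation=cv2.INTER_CUBIC))
a=cv2.imread("pics/scene0.png"); cv2.imwrite("pics/scenec.png",cv2.resize(a[100:340,170:460],None,fx=2.5,fy=2.5,interpolation=cv2.INTER_CUBIC))
```

```text
(no output)
```

View pics/topc.png

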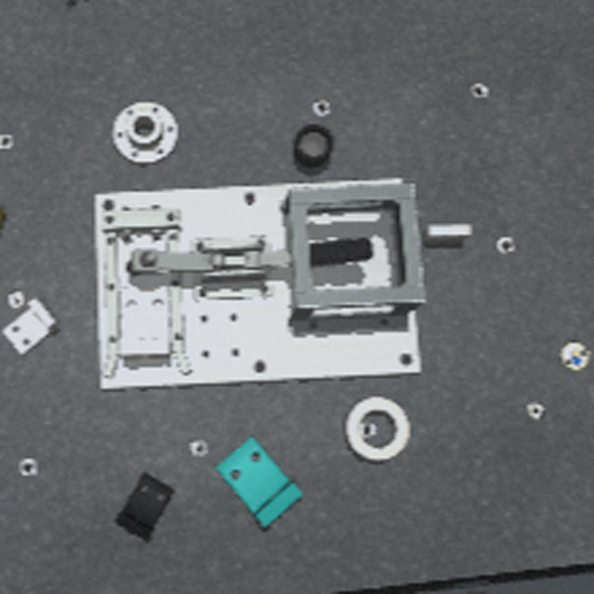

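View pics/scenec.png

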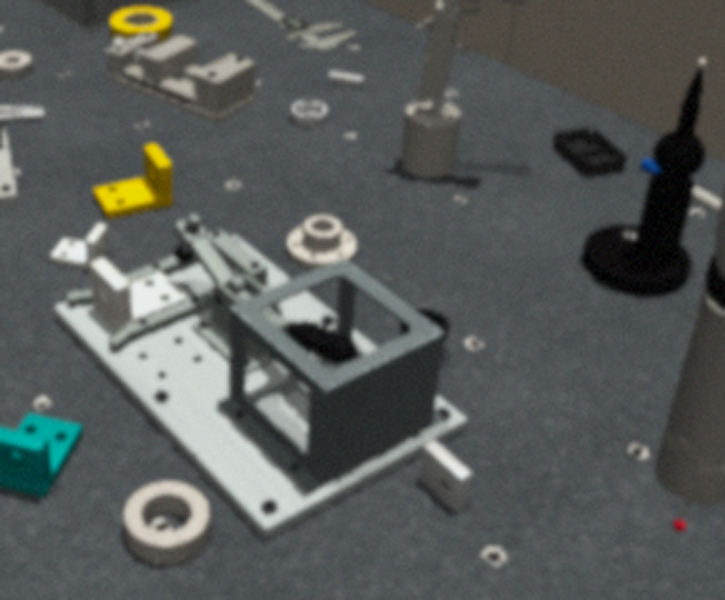

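The candidates in the top picture are:
- the aluminium bracket in the guideway (234,232)
- a small aluminium one (190,231)
- a yellow one (170,196)
- a turquoise one (276,288)
- a black one (234,297)

The larger uncoloured one is the bracket in the guideway, and the close crop confirms it. Next I'll fit the fixture's pose.

Run:
```python
from h import *
import pickle
from scipy.optimize import least_squares
c=pickle.load(open("top.pkl","rb"));s=pickle.load(open("scene.pkl","rb"))
tc=lambda u,v:(u/2.7+180,v/2.7+110); sc=lambda u,v:(u/2.5+170,v/2.5+100)
for p in [(96,194),(100,388),(419,372)]: print(ray(c,tc(*p),.012).round(4))
# window outer frame z=.092
for p in [(287,190),(415,184),(425,302),(292,306)]: print('g',ray(c,tc(*p),.092).round(4))
obs=[(c,tc(96,194),(.085,.135,.012)),(c,tc(100,387),(-.085,.135,.012)),(c,tc(420,371),(-.085,-.135,.012)),
(s,sc(55,308),(-.085,.135,.012)),(s,sc(265,527),(-.085,-.135,.012)),(s,sc(466,415),(.085,-.135,.012))]
def P(x,q):
    return np.array([x[0]+np.cos(x[2])*q[0]-np.sin(x[2])*q[1],x[1]+np.sin(x[2])*q[0]+np.cos(x[2])*q[1],q[2]])
f=lambda x:np.concatenate([proj(a,P(x,q))[0]-uv for a,uv,q in obs])
r=least_squares(f,[.5,-.2,0]);print(r.x,r.fun.round(1))
# guard centre: fit in top, frame corners .048,.050
obs=[(c,tc(287,190),(.048,.05,.092)),(c,tc(415,184),(.048,-.05,.092)),(c,tc(425,302),(-.048,-.05,.092)),(c,tc(292,306),(-.048,.05,.092)),
(s,sc(342,264),(.048,.05,.092)),(s,sc(447,328),(.048,-.05,.092)),(s,sc(333,388),(-.048,-.05,.092)),(s,sc(232,310),(-.048,.05,.092))]
g=least_squares(f,[.5,-.2,0]);print(g.x,g.fun.round(1))
th=r.x[2];d=g.x[:2]-r.x[:2];print("window in fixture",np.cos(th)*d[0]+np.sin(th)*d[1],-np.sin(th)*d[0]+np.cos(th)*d[1])
```

```text
[ 0.6217 -0.0809  0.012 ]
[ 0.4544 -0.0693  0.012 ]
[ 0.4381 -0.3369  0.012 ]
g [ 0.5872 -0.2382  0.092 ]
g [ 0.5808 -0.3399  0.092 ]
g [ 0.4865 -0.3331  0.092 ]
g [ 0.4948 -0.2302  0.092 ]
[ 0.53056155 -0.20728794 -0.05840747] [-1.5 -0.5 -0.7  0.8 -0.3  0.5 -0.8 -1.3  0.6  0.9  1.6  1.1]
[ 0.53783671 -0.285879   -0.04531745] [-0.1 -0.4 -1.1 -1.1  0.2 -0.6  1.8  1.1  0.7 -2.8  0.3  1.5 -1.1  1.5
 -0.7 -1.2]
window in fixture 0.011850450153645841 -0.07803235729143174
```

```bash
python3 -m crank '0 0 -0.56 -0.85 -0.8 -0.1 1;0 0 -0.56 -0.85 -0.8 -0.1 1;0 0 -0.56 -0.8 -0.85 -0.1 1;0 0 -0.56 -0.8 -0.85 -0.1 1;0 0 -0.56 -0.8 -0.9 -0.1 1' 10
```

```text
time: 1.62
position: [0.3154, 0.3976, 0.2429]
tool_rot: [0.021, 1.0, 0.001, 0.001]
ft_force: [1.1, 0.7, -0.6]
grip_width: 0.0451
```

```bash
python3 -m crank '0 0 0 -0.5 -1 0 1;0 0 0 -0.5 -1 0 1;0 0 0 -0.4 -1 0 1;0 0 0 -0.3 -1 0 1;0 0 0 -0.3 -1 0 1'; python3 -m crank '0 0 0 -0.3 -1 0 1;0 0 0 -0.3 -1 0 1;0 0 0 -0.2 -1 0 1;0 0 0 0 -1 0 1;0 0 0 0 -1 0 1';python3 -m crank '0 0 0 0 -1 0 1;0 0 0 0 -1 0 1;0 0 0 0 0 0 1'
python3 - <<'E'
from h import *
import pickle
c=viewer.camera("wrist");save(c,"w1");pickle.dump(c,open("w1.pkl","wb"));print(c["xyz"],RT(c)[0].round(2))
E
```

```text
time: 2.25
position: [0.3917, 0.1883, 0.2442]
tool_rot: [0.021, 1.0, 0.003, 0.004]
ft_force: [0.6, 1.2, -0.1]
grip_width: 0.0016
time: 2.88
position: [0.4178, -0.0201, 0.245]
tool_rot: [0.021, 1.0, 0.003, 0.008]
ft_force: [0.4, -0.5, 0.9]
grip_width: 0.0004
time: 3.25
position: [0.4151, -0.1056, 0.2455]
tool_rot: [0.024, 1.0, 0.002, 0.009]
ft_force: [0.1, -0.0, 0.2]
grip_width: 0.0006
[ 0.33862947 -0.1042522   0.40644552] [[ 0.05  0.96  0.29]
 [ 1.   -0.05 -0.01]
 [ 0.    0.29 -0.96]]
```

View pics/w1.png

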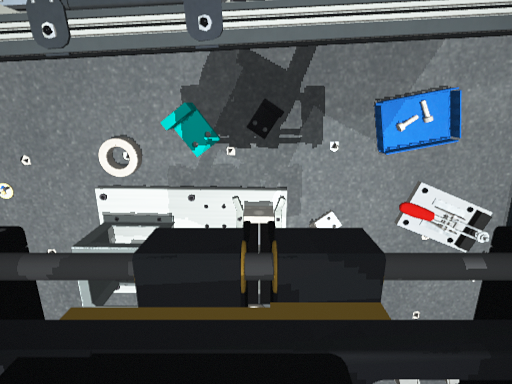

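```bash
python3 -m crank '0 0 0 -1 -0.6 -0.3 1;0 0 0 -1 -0.6 -0.3 1;0 0 0 -1 -0.6 -0.2 1;0 0 0 -1 -0.6 -0.2 1;0 0 0 -1 -0.4 0 1'; python3 -m crank '0 0 0 -0.3 0 0 1;0 0 0 0 0 0 1'
python3 - <<'E'
from h import *
import pickle
c=viewer.camera("wrist");save(c,"w2");pickle.dump(c,open("w2.pkl","wb"));print(c["xyz"],RT(c)[0].round(2))
a=c["img"][:,:,::-1]; cv2.imwrite("pics/w2c.png",cv2.resize(a[0:300],None,fx=1.56,fy=1.56,interpolation=cv2.INTER_CUBIC))
for k in ["bracket","guard","lever_grip","clamp_foot"]:
        for d in spotter.boxes_of(k,c)[:4]: print(k,round(d["score"],2),world(c,d["at"]).round(3))
E
```

```text
time: 3.92
position: [0.6096, -0.2173, 0.2873]
tool_rot: [0.02, 1.0, 0.006, 0.005]
ft_force: [0.4, 0.7, 0.4]
grip_width: 0.0006
time: 4.18
position: [0.6233, -0.2151, 0.286]
tool_rot: [0.018, 1.0, 0.007, 0.004]
ft_force: [-0.4, -0.2, 0.1]
grip_width: 0.0004
[ 0.54835643 -0.2162532   0.44774743] [[ 0.04  0.96  0.28]
 [ 1.   -0.04  0.  ]
 [ 0.01  0.28 -0.96]]
bracket 0.88 [ 0.5   -0.111  0.025]
bracket 0.85 [0.604 0.029 0.008]
bracket 0.57 [ 0.514 -0.023  0.005]
guard 0.59 [ 0.535 -0.299  0.091]
guard 0.43 [ 0.417 -0.288  0.018]
lever_grip 0.93 [ 0.547 -0.26   0.069]
```

View pics/w2c.png

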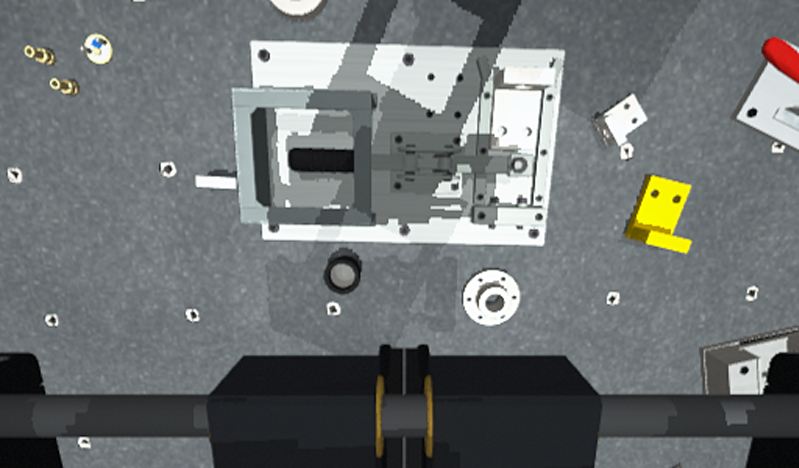

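Run:
```python
import cv2
a=cv2.imread("pics/w2.png")
cv2.imwrite("pics/w2d.png",cv2.resize(a[20:165,290:375],None,fx=4,fy=4,interpolation=cv2.INTER_CUBIC))
cv2.imwrite("pics/w2e.png",cv2.resize(a[45:155,140:260],None,fx=5,fy=5,interpolation=cv2.INTER_CUBIC))
```

```text
(no output)
```

View pics/w2d.png

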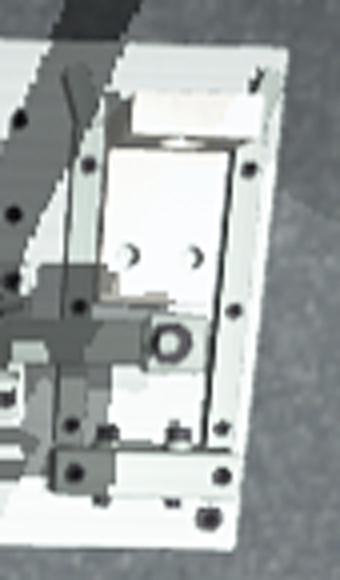

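View pics/w2e.png

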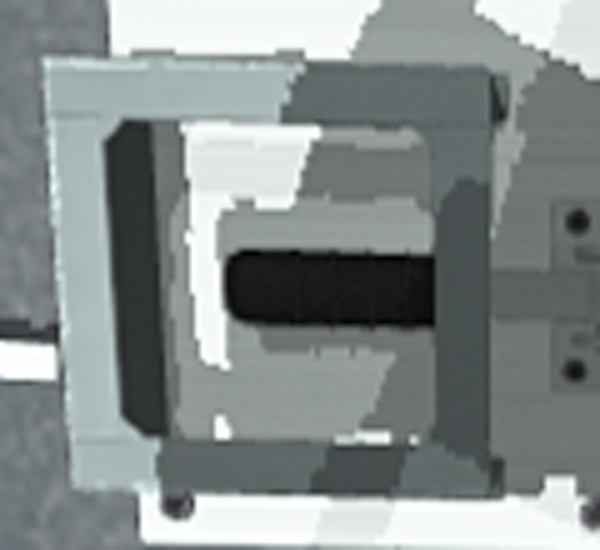

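Run:
```python
from h import *
import pickle
from scipy.optimize import least_squares
c=pickle.load(open("w2.pkl","rb"));c1=pickle.load(open("top.pkl","rb"));s=pickle.load(open("scene.pkl","rb"))
tc=lambda u,v:(u/2.7+180,v/2.7+110); sc=lambda u,v:(u/2.5+170,v/2.5+100)
w=lambda u,v:(u/1.56,v/1.56); wd=lambda u,v:(u/4+290,v/4+20); we=lambda u,v:(u/5+140,v/5+45)
obs=[(c1,tc(96,194),(.085,.135,.012)),(c1,tc(100,387),(-.085,.135,.012)),(c1,tc(420,371),(-.085,-.135,.012)),
(s,sc(55,308),(-.085,.135,.012)),(s,sc(265,527),(-.085,-.135,.012)),(s,sc(466,415),(.085,-.135,.012)),
(c,w(250,41),(-.085,-.135,.012)),(c,wd(288,48),(-.085,.135,.012)),(c,wd(234,549),(.085,.135,.012)),(c,w(264,240),(.085,-.135,.012))]
P=lambda x,q:np.array([x[0]+np.cos(x[2])*q[0]-np.sin(x[2])*q[1],x[1]+np.sin(x[2])*q[0]+np.cos(x[2])*q[1],q[2]])
f=lambda x:np.concatenate([proj(a,P(x,q))[0]-uv for a,uv,q in obs])
r=least_squares(f,[.5,-.2,0]);print(r.x,r.fun.round(1))
o=obs;obs=o[6:];r2=least_squares(f,[.5,-.2,0]);print("wrist only",r2.x)
x=r.x
def fx(uv,z):
    p=ray(c,uv,z);d=p[:2]-r2.x[:2];t=r2.x[2];return p[:2].round(4),np.array([np.cos(t)*d[0]+np.sin(t)*d[1],-np.sin(t)*d[0]+np.cos(t)*d[1]]).round(4)
for n,uv,z in [("railR",wd(104,130),.021),("railL",wd(236,150),.021),("railR2",wd(82,430),.021),("railL2",wd(208,430),.021),("railLstart",wd(255,75),.021),
 ("upR near",wd(132,93),.054),("upL near",wd(266,93),.054),("up far",wd(200,138),.054),("foot far",wd(130,302),.022),("clampfoot",wd(170,343),.084),("stopbar",wd(160,450),.03),
 ("screwR",wd(107,430),.018),("screwL",wd(179,428),.018),
 ("winNR",we(105,122),.092),("winNL",we(432,122),.092),("winFL",we(435,440),.092),("winFR",we(122,440),.092),("grip end",we(226,288),.075),("grip near",we(330,252),.075),("grip far",we(330,326),.075)]:
    print(n,*fx(uv,z))
```

```text
[ 0.53291588 -0.20705877 -0.05833596] [-1.7 -1.4 -0.9 -0.2 -0.5 -0.6  0.2 -1.8  1.7  0.1  2.4  0.4 -0.4 -1.4
  1.  -1.5  0.8 -0.4 -1.2 -0.5]
wrist only [ 0.53430318 -0.20721216 -0.05746364]
railR [ 0.4821 -0.1316] [-0.0565  0.0725]
railL [ 0.4897 -0.0872] [-0.0514  0.1172]
railR2 [ 0.5797 -0.1377] [0.0413 0.072 ]
railL2 [ 0.5814 -0.0927] [0.0404 0.117 ]
railLstart [ 0.4672 -0.0821] [-0.0742  0.1211]
upR near [ 0.4772 -0.1298] [-0.0615  0.074 ]
upL near [ 0.4786 -0.0888] [-0.0625  0.115 ]
up far [ 0.4905 -0.1085] [-0.0494  0.096 ]
foot far [ 0.5369 -0.1219] [-0.0023  0.0854]
clampfoot [ 0.5506 -0.1234] [0.0115 0.0846]
stopbar [ 0.5869 -0.1119] [0.047  0.0982]
screwR [ 0.5802 -0.1282] [0.0413 0.0815]
screwL [ 0.5805 -0.1023] [0.0401 0.1074]
winNR [ 0.5045 -0.3192] [-0.0234 -0.1135]
winNL [ 0.507  -0.2461] [-0.025  -0.0404]
winFL [ 0.5772 -0.2501] [ 0.0452 -0.0404]
winFR [ 0.5744 -0.3242] [ 0.0467 -0.1145]
grip end [ 0.5405 -0.2998] [ 0.0115 -0.0921]
grip near [ 0.5332 -0.274 ] [ 0.0027 -0.0667]
grip far [ 0.5503 -0.2755] [ 0.0199 -0.0672]
```

```bash
python3 -m crank '0 0 0.05 0.98 0.5 0.2 1;0 0 0.05 0.98 0.5 0.2 1;0 0 0.05 0.98 0.5 0.4 1;0 0 0.05 0.98 0.5 0.4 1;0 0 0.05 0.98 0.5 0.4 1'; python3 -m crank '0 -1 0 0 0 0.2 1;0 -1 0 0 0 0.2 1;0 -1 0 0 0 0.2 1;0 -1 0 0 0 0.1 1;0 0 0 0 0 0 1'
cat > st.py <<'E'
from h import *
import sys
o=robot.get_obs();p=o["position"];Rm=R.from_quat(o["tool_rot"]).as_matrix()
F=np.array([.5338,-.2072]);t=-.0577
fx=np.array([np.cos(t),np.sin(t),0]);fy=np.array([-np.sin(t),np.cos(t),0])
d=p-[*F,0]
print("t",round(o["time"],2),"fixture mm",np.round([d@fx*1e3,d@fy*1e3,p[2]*1e3],1),"z fx",np.round([Rm[:,2]@fx,Rm[:,2]@fy],3),"yaw err",round(float(Rm[:,1]@fx),3),"F",np.round(o["ft_force"],1))
if len(sys.argv)>3:
    T=np.array([float(v)/1e3 for v in sys.argv[1:4]])
    g=np.array([*F,0])+fx*T[0]+fy*T[1]+np.array([0,0,T[2]])
    print("units tool",np.round(Rm.T@(g-p)/.04,2))
E
python3 st.py -100 94.5 80
```

```text
time: 5.05
position: [0.4267, -0.1048, 0.2227]
tool_rot: [0.031, 0.999, 0.004, 0.008]
ft_force: [-0.1, 0.6, -0.2]
grip_width: 0.0007
time: 5.68
position: [0.4227, -0.1002, 0.1957]
tool_rot: [0.032, 0.982, -0.002, 0.185]
ft_force: [0.7, -0.8, -0.5]
grip_width: 0.0007
t 5.67 fixture mm [-117.1  100.4  195.7] z fx [0.364 0.006] yaw err 0.006 F [ 0.7 -0.8 -0.5]
units tool [ 0.65 -0.17  2.85]
```

```bash
python3 -m crank '0 0 0 0.22 -0.06 0.95 1;0 0 0 0.22 -0.06 0.95 1;0 0 0 0.22 -0.06 0.95 1;0 0 0 0 0 0 1'; python3 st.py -95 94.5 19
```

```text
time: 6.18
position: [0.4594, -0.1078, 0.1016]
tool_rot: [0.036, 0.985, -0.008, 0.171]
ft_force: [0.3, 0.6, 0.5]
grip_width: 0.0
t 6.17 fixture mm [-80.   94.9 101.6] z fx [ 0.338 -0.008] yaw err 0.015 F [0.3 0.6 0.5]
units tool [ 1.05 -0.01  1.82]
```

```bash
python3 -m crank '0 0 0 0.8 0 0 1;0 0 0 0.4 0 0.5 1;0 0 0 0.2 0 0.6 1;0 0 0 0 0 0 1'; python3 st.py -95 94.5 19
```

```text
time: 6.68
position: [0.4402, -0.1017, 0.0743]
tool_rot: [0.04, 0.989, -0.014, 0.144]
ft_force: [-0.9, -0.0, -0.2]
grip_width: 0.0008
t 6.67 fixture mm [-99.5  99.9  74.3] z fx [ 0.285 -0.022] yaw err 0.026 F [-0.9 -0.  -0.2]
units tool [ 0.28 -0.11  1.36]
```

```bash
python3 -m crank '-0.2 -0.6 -0.2 0.15 -0.1 0.4 1;0 -0.4 -0.1 0.15 -0.1 0.4 1;0 0 0 0 0 0 1;0 0 0 0 0 0 1'; python3 st.py -95 94.5 19
```

```text
time: 7.18
position: [0.4651, -0.1078, 0.0753]
tool_rot: [0.03, 0.987, -0.015, 0.157]
ft_force: [0.5, 0.1, -0.4]
grip_width: 0.0007
t 7.17 fixture mm [-74.3  95.3  75.3] z fx [ 0.31  -0.021] yaw err 0.006 F [ 0.5  0.1 -0.4]
units tool [0.93 0.01 1.18]
```

```bash
python3 -c "
from rig import robot;print(robot.get_obs()['q'].round(3))"
```

```text
[-0.547  0.566  2.166  0.822  0.175 -2.854]
```

```bash
python3 -m crank '0 0.8 0 0.2 0 -0.3 1;-0.2 0.8 0 0.2 0 0 1;0 0.4 0 0 0 0 1;0 0 0 0 0 0 1;0 0 0 0 0 0 1'; python3 st.py -84 94.5 19;python3 -c "
from rig import robot;print(robot.get_obs()['q'].round(3))"
```

```text
time: 7.8
position: [0.4497, -0.103, 0.0784]
tool_rot: [0.028, 0.996, 0.001, 0.084]
ft_force: [0.0, 0.1, -0.4]
grip_width: 0.0005
t 7.8 fixture mm [-89.9  99.2  78.4] z fx [0.166 0.008] yaw err -0.002 F [ 0.   0.1 -0.4]
units tool [ 0.1  -0.13  1.49]
[-0.524  0.545  2.086  0.227  0.373 -2.244]
```

```bash
python3 -m crank '0 0 0 0.1 -0.15 0.6 1;0 0 0 0.1 0 0.5 1;0 0 0 0 0 0 1'; python3 st.py -82 94.5 18;python3 -c "
from rig import robot;print(robot.get_obs()['q'].round(3))"
```

```text
time: 8.18
position: [0.4481, -0.1086, 0.033]
tool_rot: [0.029, 0.996, 0.001, 0.084]
ft_force: [-0.2, -0.4, 0.7]
grip_width: 0.0006
t 8.18 fixture mm [-91.2  93.5  33. ] z fx [0.167 0.007] yaw err -0.001 F [-0.2 -0.4  0.7]
units tool [-0.17  0.02  0.41]
[-0.539  0.655  2.11   0.355  0.244 -2.391]
```

```bash
python3 -m crank '0 0 0 0.05 0 0.37 1;0 0 0 0 0 0 1'; python3 st.py -80 94.5 18;python3 - <<'E'
from h import *
c=viewer.camera("wrist");save(c,"w3")
c=viewer.camera("scene");cv2.imwrite("pics/s3.png",cv2.resize(c["img"][100:340,170:460,::-1],None,fx=2.5,fy=2.5,interpolation=cv2.INTER_CUBIC))
E
```

```text
time: 8.43
position: [0.4485, -0.1085, 0.0187]
tool_rot: [0.029, 0.996, 0.001, 0.084]
ft_force: [0.2, 0.8, -0.2]
grip_width: 0.0007
t 8.43 fixture mm [-90.9  93.7  18.7] z fx [0.168 0.007] yaw err -0.0 F [ 0.2  0.8 -0.2]
units tool [-0.27  0.02  0.06]
```

View pics/w3.png

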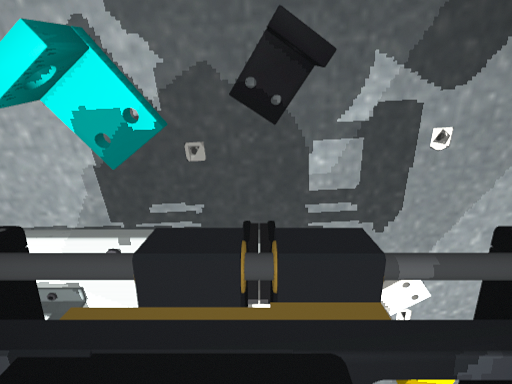

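View pics/s3.png

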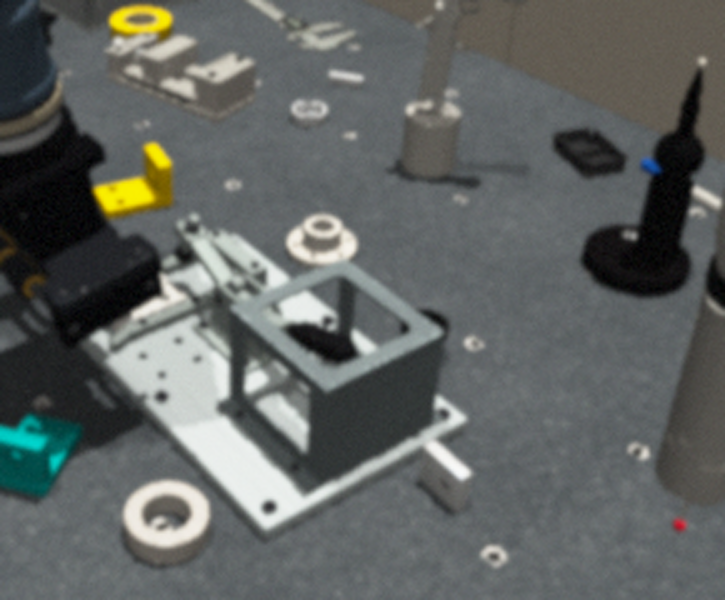

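```bash
python3 -m crank '0 0 0 -0.25 0.02 0.05 1;0 0 0 -0.25 0 0.05 1;0 0 0 -0.2 0 0.04 1;0 0 0 -0.2 0 0.04 1'; python3 st.py -40 94.5 18
```

```text
time: 9.02
position: [0.4861, -0.1097, 0.0213]
tool_rot: [0.029, 0.996, 0.001, 0.086]
ft_force: [-1.1, -0.0, -0.1]
grip_width: 0.0004
t 9.03 fixture mm [-53.3  94.6  21.3] z fx [0.171 0.006] yaw err -0.001 F [-1.1 -0.  -0.1]
units tool [-0.31 -0.    0.14]
```

```bash
python3 -m crank '0 0 0 -0.12 0 0.09 1;0 0 0 -0.12 0 0.06 1'; python3 st.py -30 94.5 18
```

```text
time: 9.28
position: [0.4965, -0.1098, 0.0172]
tool_rot: [0.028, 0.996, 0.001, 0.085]
ft_force: [-2.1, -0.1, 1.1]
grip_width: 0.0003
t 9.28 fixture mm [-42.9  95.1  17.2] z fx [0.17  0.007] yaw err -0.001 F [-2.1 -0.1  1.1]
units tool [-0.32 -0.02  0.03]
```

```bash
python3 -m crank '0 0 0 -0.14 0 0.03 1;0 0 0 -0.07 0 0.02 1'; python3 st.py -30 94.5 18;python3 -m crank '0 0 0 -0.06 0 0.01 1'; python3 st.py -30 94.5 18
```

```text
time: 9.52
position: [0.505, -0.11, 0.0163]
tool_rot: [0.028, 0.996, 0.001, 0.084]
ft_force: [-1.6, 0.0, 1.5]
grip_width: 0.0007
t 9.53 fixture mm [-34.4  95.4  16.3] z fx [0.168 0.007] yaw err -0.001 F [-1.6  0.   1.5]
units tool [-0.12 -0.02 -0.02]
time: 9.65
position: [0.5072, -0.1099, 0.0162]
tool_rot: [0.028, 0.996, 0.001, 0.084]
ft_force: [-2.1, -0.4, 1.2]
grip_width: 0.0005
t 9.65 fixture mm [-32.1  95.6  16.2] z fx [0.167 0.008] yaw err -0.001 F [-2.1 -0.4  1.2]
units tool [-0.06 -0.03 -0.04]
```

```bash
for i in 1; do python3 -m crank '0 0 0 -0.05 0 -0.01 1'; python3 st.py; python3 -m crank '0 0 0 -0.05 0 0 1'; python3 st.py; python3 -m crank '0 0 0 -0.04 0 0 1';python3 st.py;  done
```

```text
time: 9.78
position: [0.5077, -0.1093, 0.0164]
tool_rot: [0.028, 0.996, 0.002, 0.082]
ft_force: [-4.7, -1.4, 0.2]
grip_width: 0.0005
t 9.78 fixture mm [-31.7  96.2  16.4] z fx [0.164 0.009] yaw err -0.002 F [-4.7 -1.4  0.2]
time: 9.9
position: [0.5078, -0.1089, 0.0163]
tool_rot: [0.028, 0.996, 0.003, 0.08]
ft_force: [-6.9, -3.5, 2.2]
grip_width: 0.0004
t 9.9 fixture mm [-31.6  96.7  16.3] z fx [0.16  0.011] yaw err -0.002 F [-6.9 -3.5  2.2]
time: 10.02
position: [0.5077, -0.1088, 0.0163]
tool_rot: [0.028, 0.996, 0.003, 0.079]
ft_force: [-6.1, -3.5, 2.7]
grip_width: 0.0009
t 10.03 fixture mm [-31.7  96.8  16.3] z fx [0.157 0.012] yaw err -0.002 F [-6.1 -3.5  2.7]
```

```bash
python3 -m crank '0 0 0 0.4 0 -0.05 1;0 0 0 0.4 0 -0.1 1;0 0.5 0 0.2 0 -0.8 1;0 0.5 0 0 -0.3 -1 1;0 0.5 0 0 -0.8 -1 1'; python3 -m crank '0 0 0 -0.3 -0.7 -1 1;0 0 0 -0.8 -0.7 -0.8 1;0 0 0 -1 -0.7 -0.4 1;0 0 0 -1 0 -0.4 1;0 0 0 0 0 0 1'; python3 st.py 86 -10 290
```

```text
time: 10.65
position: [0.4522, -0.1518, 0.1273]
tool_rot: [0.028, 1.0, 0.004, 0.012]
ft_force: [1.7, -0.7, -0.7]
grip_width: 0.0003
time: 11.28
position: [0.5776, -0.2526, 0.2451]
tool_rot: [0.03, 0.999, -0.002, 0.023]
ft_force: [0.2, 0.6, -0.7]
grip_width: 0.0006
t 11.28 fixture mm [ 46.3 -42.8 245.1] z fx [ 0.045 -0.003] yaw err 0.003 F [ 0.2  0.6 -0.7]
units tool [-1.04  0.82 -1.08]
```

```bash
python3 -m crank '0 0.3 0 -0.7 0.4 -0.6 1;0 0.2 0 -0.5 0.5 -0.6 1;0 0 0 0 0 0 1'; python3 st.py
python3 - <<'E'
from h import *
import pickle
c=viewer.camera("wrist");save(c,"w4");pickle.dump(c,open("w4.pkl","wb"))
a=c["img"][:,:,::-1]; cv2.imwrite("pics/w4c.png",cv2.resize(a[0:300],None,fx=1.56,fy=1.56,interpolation=cv2.INTER_CUBIC))
for k in ["bracket"]:
        for d in spotter.boxes_of(k,c)[:4]: print(k,round(d["score"],2),world(c,d["at"]).round(3))
print(proj(c,[[.52,-.11,.02],[.545,-.285,.092]]))
E
```

```text
time: 11.65
position: [0.625, -0.2183, 0.2932]
tool_rot: [0.031, 1.0, -0.001, -0.002]
ft_force: [-0.3, 0.0, -0.6]
grip_width: 0.0005
t 11.65 fixture mm [ 91.7  -5.8 293.2] z fx [-0.004 -0.001] yaw err 0.005 F [-0.3  0.  -0.6]
bracket 0.87 [0.602 0.025 0.01 ]
bracket 0.85 [ 0.536 -0.115  0.025]
bracket 0.79 [ 0.517 -0.021  0.007]
[[332.93806457  81.56076184]
 [200.0548894  108.04070901]]
```

View pics/w4c.png

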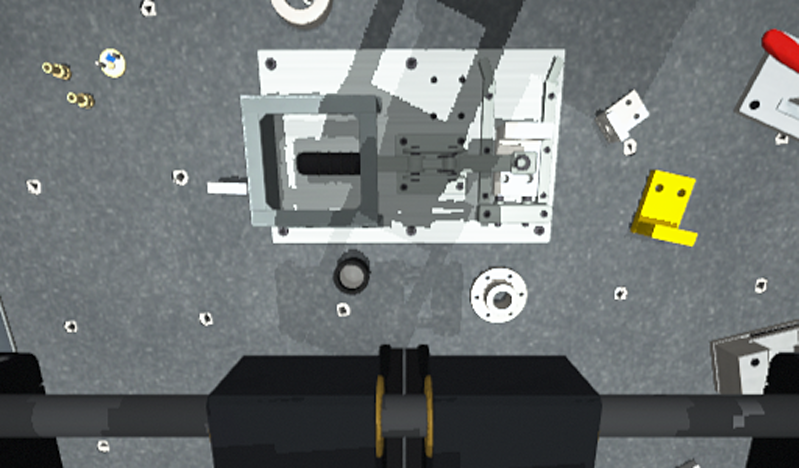

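Run:
```python
import cv2
a=cv2.imread("pics/w4.png")
cv2.imwrite("pics/w4d.png",cv2.resize(a[65:160,290:370],None,fx=6,fy=6,interpolation=cv2.INTER_CUBIC))
```

```text
(no output)
```

View pics/w4d.png

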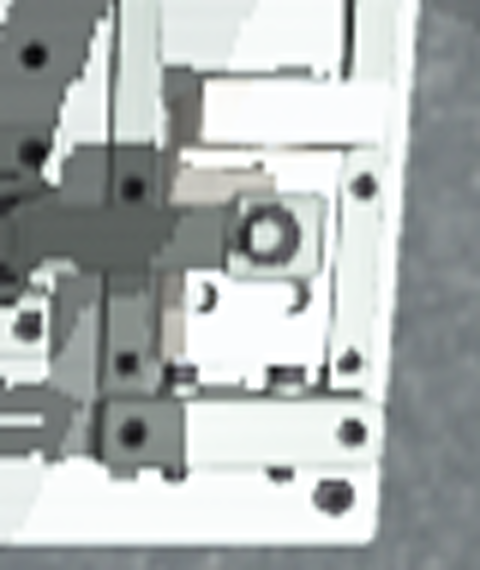

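Run:
```python
from h import *
import pickle
c=pickle.load(open("w4.pkl","rb"))
wd=lambda u,v:(u/6+290,v/6+65)
t=-.0577
for n,uv,z in [("near up",wd(290,80),.054),("upL",wd(390,82),.054),("upR",wd(203,80),.054),("far up",wd(290,146),.054),("foot far R",wd(220,368),.022),("foot far L",wd(320,368),.022),("screw tip",wd(180,364),.018),("screwL tip",wd(288,366),.018),("bar",wd(250,396),.024)]:
    d=ray(c,uv,z)[:2]-[.5338,-.2072]; print(n,np.round([np.cos(t)*d[0]+np.sin(t)*d[1],-np.sin(t)*d[0]+np.cos(t)*d[1]],4))
w=[("winNR",(268,118)),("winNL",(360,116)),("winFL",(361,211)),("winFR",(273,211)),]
for n,p in w:
    d=ray(c,(p[0]/1.56,p[1]/1.56),.092)[:2]-[.5338,-.2072]; print(n,np.round([np.cos(t)*d[0]+np.sin(t)*d[1],-np.sin(t)*d[0]+np.cos(t)*d[1]],4))
p=(296/1.56,162/1.56);d=ray(c,p,.07)[:2]-[.5338,-.2072]; print("gripend",np.round([np.cos(t)*d[0]+np.sin(t)*d[1],-np.sin(t)*d[0]+np.cos(t)*d[1]],4))
```

```text
near up [-0.0203  0.0949]
upL [-0.0197  0.1162]
upR [-0.0204  0.0763]
far up [-0.0069  0.0957]
foot far R [0.0414 0.0905]
foot far L [0.0415 0.1145]
screw tip [0.0406 0.0817]
screwL tip [0.0412 0.1078]
bar [0.0479 0.0976]
winNR [-0.0205 -0.1076]
winNL [-0.0216 -0.0393]
winFL [ 0.0478 -0.0407]
winFR [ 0.0474 -0.1094]
gripend [ 0.0103 -0.0939]
```

```bash
python3 st.py 12 -77 130; python3 -m crank '0 0 -0.05 0.5 -0.45 0.5 1;0 0 0 0.5 -0.45 0.8 1;0 0 0 0.5 -0.45 0.9 1;0 0 0 0.5 -0.4 0.9 1;0 0 0 0 0 0.6 1';python3 -m crank '0 0 0 0 0 0 1'; python3 st.py 12 -77 120
```

```text
t 11.75 fixture mm [ 89.   -6.6 290.8] z fx [-0.009  0.001] yaw err 0.007 F [-0.   0.3 -0.8]
units tool [ 1.88 -1.78  4.04]
time: 12.38
position: [0.5256, -0.2861, 0.136]
tool_rot: [0.032, 0.999, 0.002, -0.008]
ft_force: [0.0, 0.3, 0.4]
grip_width: 0.0005
time: 12.5
position: [0.522, -0.2852, 0.1331]
tool_rot: [0.033, 0.999, 0.004, -0.011]
ft_force: [-0.8, -0.0, 0.1]
grip_width: 0.0003
t 12.5 fixture mm [ -7.3 -78.6 133.1] z fx [-0.022  0.007] yaw err 0.008 F [-0.8 -0.   0.1]
units tool [-0.49  0.04  0.32]
```

```bash
python3 -m crank '-0.08 -0.25 -0.1 -0.48 0.03 0 1;0 0 0 0 0 0 1;0 0 0 0 0 0 1'; python3 st.py 12 -77 100
python3 - <<'E'
from h import *
c=viewer.camera("wrist");save(c,"w5")
E
```

```text
time: 12.88
position: [0.5435, -0.2863, 0.1348]
tool_rot: [0.028, 1.0, 0.006, 0.003]
ft_force: [0.8, 0.3, 0.4]
grip_width: 0.0005
t 12.88 fixture mm [ 14.2 -78.4 134.8] z fx [0.005 0.012] yaw err -0.001 F [0.8 0.3 0.4]
units tool [0.06 0.03 0.87]
```

View pics/w5.png

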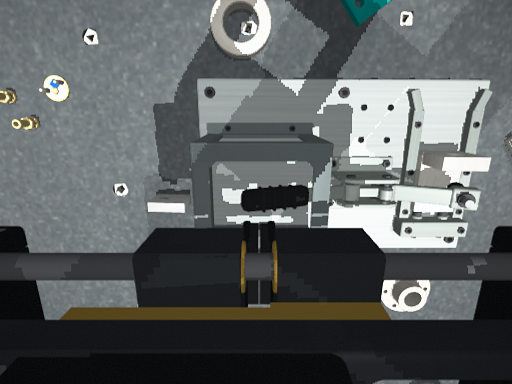

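```bash
python3 -m crank '-0.12 0 0 0.04 0.03 0.5 1;0 0 0 0 0 0.5 1;0 0 0 0 0 0 1'; python3 st.py 12 -77 78
```

```text
time: 13.3
position: [0.5422, -0.2837, 0.093]
tool_rot: [0.028, 1.0, 0.011, 0.003]
ft_force: [0.6, 0.0, -0.1]
grip_width: 0.0006
t 13.3 fixture mm [ 12.8 -75.9  93. ] z fx [0.006 0.023] yaw err -0.002 F [ 0.6  0.  -0.1]
units tool [ 0.02 -0.04  0.37]
```

```bash
python3 -m crank '0.25 0 0 0.02 -0.04 0.2 1;0 0 0 0 0 0.15 1;0 0 0 0 0 0 1'; python3 st.py 12 -77 52
```

```text
time: 13.68
position: [0.5415, -0.2852, 0.0783]
tool_rot: [0.028, 1.0, -0.0, 0.003]
ft_force: [0.0, -0.4, -0.5]
grip_width: 0.0004
t 13.68 fixture mm [ 12.2 -77.5  78.3] z fx [ 0.006 -0.001] yaw err -0.002 F [ 0.  -0.4 -0.5]
units tool [0.01 0.01 0.66]
```

```bash
python3 -m crank '0 0 0 0 0 0.12 1;0 0 0 0 0 0.12 1;0 0 0 0 0 0.12 1'; python3 st.py 12 -77 52; python3 -m crank '0 0 0 0 0 0.15 1;0 0 0 0 0 0.15 1'; python3 st.py 12 -77 52
```

```text
time: 14.05
position: [0.5426, -0.2874, 0.0652]
tool_rot: [0.027, 1.0, -0.003, 0.004]
ft_force: [-2.1, -2.2, 4.8]
grip_width: 0.001
t 14.05 fixture mm [ 13.4 -79.5  65.2] z fx [ 0.009 -0.005] yaw err -0.003 F [-2.1 -2.2  4.8]
units tool [0.04 0.07 0.33]
time: 14.3
position: [0.5425, -0.2894, 0.0541]
tool_rot: [0.027, 1.0, -0.004, 0.005]
ft_force: [-2.3, -2.4, 3.5]
grip_width: 0.0008
t 14.3 fixture mm [ 13.4 -81.6  54.1] z fx [ 0.009 -0.008] yaw err -0.004 F [-2.3 -2.4  3.5]
units tool [0.04 0.11 0.05]
```

```bash
python3 -m crank '0 0 0 0 0.03 0.12 1'; python3 st.py; python3 -m crank '0 0 0 0 0.02 0.12 1'; python3 st.py
```

```text
time: 14.42
position: [0.5429, -0.2893, 0.0505]
tool_rot: [0.027, 1.0, -0.005, 0.005]
ft_force: [-6.0, 1.0, 30.8]
grip_width: 0.0004
t 14.43 fixture mm [ 13.8 -81.4  50.5] z fx [ 0.01 -0.01] yaw err -0.004 F [-6.   1.  30.8]
time: 14.55
position: [0.543, -0.2893, 0.05]
tool_rot: [0.027, 1.0, -0.006, 0.005]
ft_force: [-9.8, 3.8, 45.5]
grip_width: 0.0003
t 14.55 fixture mm [ 13.9 -81.5  50. ] z fx [ 0.01  -0.012] yaw err -0.005 F [-9.8  3.8 45.5]
```

Hard stop reached at z = 50 mm. I'll rise straight up and check.

```bash
python3 -m crank '0 0 0 0 0 -0.2 1;0 0 0 0 0 -0.3 1'; python3 st.py 12 -77 130; python3 -m crank '0 0 0 0 0 -0.5 1;0 0 0 0 0 -0.6 1;0 0 0 0 0 -0.7 1'; python3 st.py 12 -77 140
```

```text
time: 14.8
position: [0.5427, -0.2882, 0.0708]
tool_rot: [0.027, 1.0, -0.005, 0.005]
ft_force: [-0.5, -0.5, -0.8]
grip_width: 0.0002
t 14.8 fixture mm [ 13.6 -80.3  70.8] z fx [ 0.011 -0.01 ] yaw err -0.004 F [-0.5 -0.5 -0.8]
units tool [ 0.02  0.07 -1.48]
time: 15.18
position: [0.5407, -0.2847, 0.1415]
tool_rot: [0.027, 1.0, -0.002, 0.003]
ft_force: [0.0, 0.2, 0.7]
grip_width: 0.0005
t 15.18 fixture mm [ 11.4 -77.  141.5] z fx [ 0.005 -0.004] yaw err -0.003 F [0.  0.2 0.7]
units tool [-0.02  0.    0.04]
```

```bash
python3 -m crank '0 0 0 0 0.2 -1 1;0 0 0 -0.3 0.4 -1 1;0 0 0 -0.7 0.4 -1 1;0 0 0 -0.7 0.4 -0.8 1;0 0 0 -0.7 0.4 0 1';python3 -m crank '0 0 0 0 0 0 1;0 0 0 0 0 0 1'
python3 - <<'E'
from h import *
c=viewer.camera("wrist");save(c,"w6");a=c["img"][:,:,::-1]; cv2.imwrite("pics/w6c.png",cv2.resize(a[20:180,130:390],None,fx=3,fy=3,interpolation=cv2.INTER_CUBIC))
c=viewer.camera("scene");save(c,"s6");cv2.imwrite("pics/s6c.png",cv2.resize(c["img"][150:320,180:360,::-1],None,fx=3.5,fy=3.5,interpolation=cv2.INTER_CUBIC))
for k in ["bracket","lever_grip","clamp_foot","flange","ring","block","loupe_0"]:
        for d in spotter.boxes_of(k,c)[:3]: print(k,round(d["score"],2),world(c,d["at"]).round(3))
E
```

```text
time: 15.8
position: [0.6412, -0.2145, 0.2986]
tool_rot: [0.029, 1.0, 0.0, 0.002]
ft_force: [1.0, -0.2, 0.0]
grip_width: -0.0002
time: 16.05
position: [0.6419, -0.2123, 0.2971]
tool_rot: [0.027, 1.0, 0.001, 0.002]
ft_force: [-0.7, -0.1, -0.3]
grip_width: 0.0005
bracket 0.94 [ 0.347 -0.093  0.008]
bracket 0.93 [ 0.348 -0.199  0.014]
bracket 0.87 [ 0.518 -0.12   0.033]
lever_grip 0.77 [ 0.544 -0.225  0.051]
lever_grip 0.72 [ 0.506 -0.255  0.011]
clamp_foot 0.58 [ 0.542 -0.113  0.028]
flange 0.71 [ 0.665 -0.134  0.006]
ring 0.93 [ 0.392 -0.298  0.014]
block 0.81 [ 0.544 -0.374  0.016]
loupe_0 0.59 [ 0.65  -0.27   0.024]
```

View pics/w6c.png

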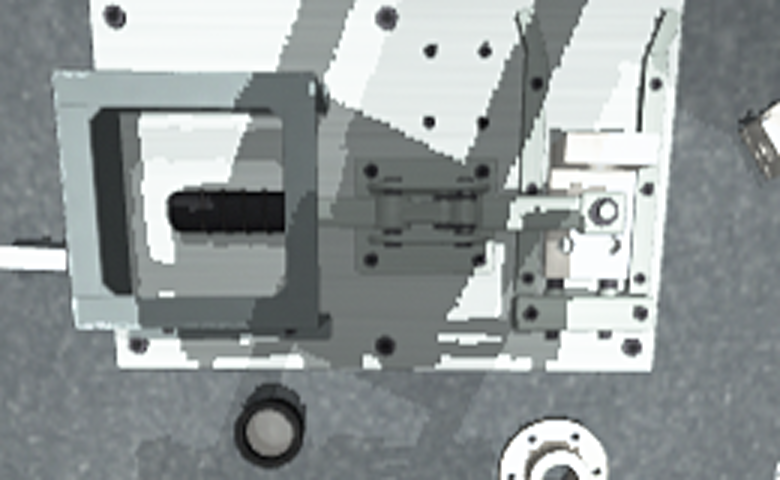

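View pics/s6c.png

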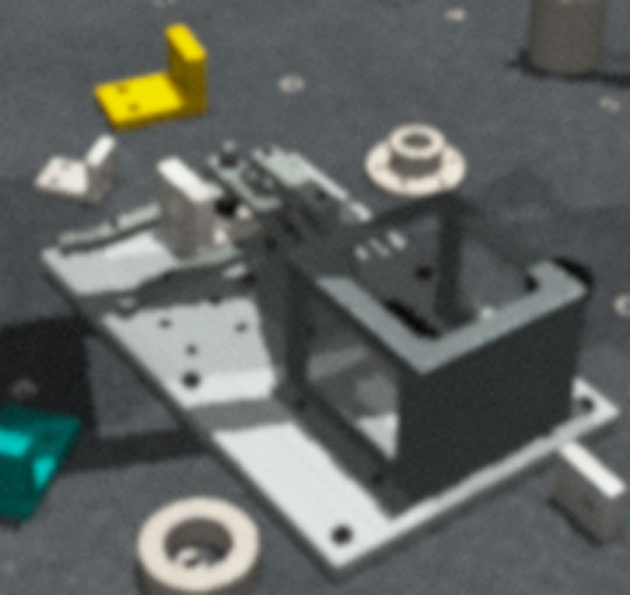

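The wrist picture shows the bracket against both screws, at about (555,285) and (608,285). The clamp arm is level on it at (600,212), and the grip's end has moved outward and lies low at (170,210). In the scene picture the foot is down on the bracket, and the bystanders are where they were.

```bash
python3 -c "
from rig import robot;print(robot.hand_in())"
```

```text
the job is handed in; nothing more can be done
None
```

The bracket is home against both stop screws and the clamp lever is pressed down to its hard stop; the job is handed in at about 16 s of the 45 s. `hand_in` gives no verdict, so the checks below are my own.

- **Push:** I pushed the bracket low on its near face with shut fingertips. It slid at 1 to 2 N, then stopped dead at about 7 N. The wrist picture afterwards showed its far edge level with both screw tips, within about 1 mm, and square.
- **Press:** I went down through the window and pressed the lever. The force was about 5 N, easing to 3.5 N, then rose sharply at a fingertip height of 50 mm, where I expected the stop. I overpressed it, to about 46 N at the fingertips, before backing off.
- **Final state:** After withdrawing, the pictures showed the lever staying down, the clamp arm level with its foot on the bracket, and the bystanders where they were. I saw no force spikes near the guard, and the robot is clear of everything.
- **What went wrong:** A first, steeper tilt of the tool ran the last joint into its limit (-2.854 read against -2.85) before anything was touched. I used a smaller tilt instead. I also could not read the lever angle directly, so the lock is inferred from the stop force and the pictures.

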